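Clear the beading tray table

TASK

Sort the beading things into their places: lay each bead tube, centred, in the slots of the clear rack marked with its own colour, set the ceramic bead flat in the round hollow of the spoon rest without dropping it, and lay the steel jump-ring opener flat on the middle of the dark bead mat, along its length. Leave the findings jar and the thread spool standing where they are, and let go of everything at the end.

Things in the scene. Friction and masses are not known exactly. Their poses are not given: they have to be found in the camera images.
- turquoise_tube: Loose slim square bead tube lying flat, clear with turquoise beads and turquoise end caps, 110 mm long (along its x), 16 mm wide (y) and 16 mm high, about 30 g. Origin: centre of its underside; z up.
- yellow_tube: Loose slim square bead tube lying flat, clear with yellow beads and yellow end caps, 110 mm long (along its x), 16 mm wide (y) and 16 mm high, about 30 g. Origin: centre of its underside; z up.
- ceramic_bead: Loose large glazed ceramic bead, a round white disc with a blue ring around the dark hole in its top, 30 mm diameter, 16 mm high, about 30 g, lying flat. Fragile: not to be dropped from more than a few centimetres. Origin: centre of its underside; z up (its axis).
- opener: Loose steel jump-ring opener lying flat: a bar 12 mm wide (y), 12 mm high, with dark knurl bands, from x = -45 to +30 mm, then a flat notched round head 20 mm across, 8 mm high, centred at x = +38 mm; about 60 g. Origin: on the underside of the bar, near the balance point; grip it here across y; z up.
- turquoise_rack: Fixed clear rack for one tube; turquoise strip on its base, turquoise post caps. Base 100 (x) x 60 x 4 mm. Two 6 mm thick slot walls across y stand at x = +-38 mm; each has a slot 32 mm wide, its floor 20 mm above the table, between posts reaching 34 mm. A tube lies along x on both slot floors; the 70 mm between the walls is free for fingers. Origin: centre of the underside; z up.
- yellow_rack: Fixed clear rack for one tube; yellow strip on its base, yellow post caps. Base 100 (x) x 60 x 4 mm. Two 6 mm thick slot walls across y stand at x = +-38 mm; each has a slot 32 mm wide, its floor 20 mm above the table, between posts reaching 34 mm. A tube lies along x on both slot floors; the 70 mm between the walls is free for fingers. Origin: centre of the underside; z up.
- spoon_rest: Fixed white ceramic spoon rest: a round dish of 116 mm outer diameter at its rim, 14 mm high, wall 4 mm, with a flat inner floor of about 95 mm diameter 5 mm above the table; a spoon tongue sticks out along its +x to 90 mm from the centre, at most 18 mm high. Origin: centre of the round dish's underside; z up.
- bead_mat: Fixed dark slate silicone bead mat block lying flat, 130 mm long (x), 80 mm wide (y), 12 mm thick, with a light line along each long edge. Origin: centre of its underside; z up.
- findings_jar: Bystander, loose: closed green glass jar with a brass lid, 50 mm diameter, 55 mm high. Not to be moved. Origin: centre of its underside.
- thread_spool: Bystander, loose: purple thread spool with pale wooden flanges, standing, 38 mm diameter, 44 mm high. Not to be moved. Origin: centre of its underside.
There are look-alikes about, which are no part of the job. What is meant by the ceramic_bead is not turquoise or yellow, and is the smaller of those in its own colour.

How it is judged (in metres and radians):
At the end, for the whole second after the job is handed in: Each tube rests level in both slots of its own colour's rack, within 15 mm of centred; bead flat on the spoon rest's round floor, within 35 mm of its centre; opener flat on the mat, within 22 mm of its centre both ways and 0.35 rad of its length; jar and spool within 20 mm of their start (x of turquoise_tube in the frame of turquoise_rack between -0.015 and 0.015 m and y of turquoise_tube in the frame of turquoise_rack between -0.011 and 0.011 m and z of turquoise_tube in the frame of turquoise_rack between 0.016 and 0.024 m and angle between each of turquoise_tube, yellow_tube, opener's own z axis and vertical below 0.12 rad and angle between the x axis of turquoise_tube and the x axis of turquoise_rack, either way round below 0.3 rad and linear speed of each of turquoise_tube, yellow_tube, ceramic_bead, opener below 0.02 m/s and x of yellow_tube in the frame of yellow_rack between -0.015 and 0.015 m and y of yellow_tube in the frame of yellow_rack between -0.011 and 0.011 m and z of yellow_tube in the frame of yellow_rack between 0.016 and 0.024 m and angle between the x axis of yellow_tube and the x axis of yellow_rack, either way round below 0.3 rad and horizontal distance between ceramic_bead and spoon_rest below 0.035 m and z of ceramic_bead in the frame of spoon_rest between 0.001 and 0.01 m and angle between ceramic_bead's own z axis and vertical below 0.15 rad and x of opener in the frame of bead_mat between -0.022 and 0.022 m and y of opener in the frame of bead_mat between -0.022 and 0.022 m and z of opener in the frame of bead_mat between 0.008 and 0.016 m and angle between the x axis of opener and the x axis of bead_mat, either way round below 0.35 rad and distance of each of findings_jar, thread_spool from where it was at the start of the episode below 0.02 m); the robot touches nothing.
It fails at once if the ceramic bead is dropped (falls free faster than 0.9 m/s, about 40 mm) (linear speed of ceramic_bead above 0.9 m/s and contact force between the fingers and ceramic_bead below 0.05 N).
It fails at once if the findings jar is pushed more than 20 mm or tipped (distance of findings_jar from where it was at the start of the episode above 0.02 m or angle between findings_jar's own z axis and vertical above 0.4 rad).
It fails at once if the thread spool is pushed more than 20 mm or tipped (distance of thread_spool from where it was at the start of the episode above 0.02 m or angle between thread_spool's own z axis and vertical above 0.4 rad).
It also fails if it takes over 109 s, if anything falls off the work surface, if the arm or the gripper's body presses on something with over 40 N, if the wrist force passes 120 N, or if a joint passes its speed limit or range.

ROBOT

A 6-joint arm with a two-finger parallel gripper is mounted at the origin on the work surface. World frame = base frame: x ahead of the robot, y to its left, z up, the work surface at z = 0. Lengths are in mm, angles in degrees, forces in N, time in s.
With the tool pointing down it reaches from about 275 to 750 mm from the base axis. Payload 10.2 kg.
Tool frame: the origin (TCP) lies between the finger pads; the fingertips stand 11 mm ahead of it and the grasp point (between the pads) lies 8 mm behind it (tip_extent is the distance from the TCP to the fingertips, in mm); y points along the fingers, x is the direction in which the jaws open and shut, and the axes are right-handed (so a half turn about y gives the same grasp; the last joint's range is limited). The gripper opens to 85 mm and grips with 20 to 120 N. Pads are 22 mm wide; open, the fingers measure 114 mm over their backs; the gripper's body (76 mm by 85 mm) begins 54 mm behind the grasp point. The pads swing forward as they close: fully open they stand 13 mm farther back than shut.
Start: joints at [51.83, 17.928, 85.812, -0, 76.261, -12.8], TCP at [224.96, 474.367, 242.294] pointing down, gripper open.
Joint ranges: [-168.41, 168.41], [-55.51, 124.54], [10.69, 146.95], [-70.63, 250.63], [1, 178], [-165.06, 165.06]. Speed limits (degrees/s): [136.94, 136.94, 172.46, 180, 180, 180].

INTERFACE

Orientations are given as a 3x3 rotation matrix whose columns are the frame's x, y, z axes.
In Python, from workcell import sense, grab_frame, finish_job, tip_extent gives the robot as it stands.
- The arm moves only by the shell command python3 -m handwheel 'ROWS' [FORCE]. ROWS is JSON, a list of rows, each an object of numbers: "x", "y", "z": the shift along the tool's x, y, z in m; "ax", "ay", "az": the turn, a rotation vector about the tool's x, y, z in degrees; "grip": the finger opening in m, from 0 to 0.0854. In form: [{"x": .., "y": .., "z": .., "ax": .., "ay": .., "az": .., "grip": ..}, ...]. A call has 1 to 20 rows; each row is the pose to reach, as a shift and turn from the pose commanded when the call began, along the tool's axes at that moment; what a row does not reach only later rows make up. A row lasts 1/12 s, in which the tool goes at most 41.7 mm and 7.16 degrees, less where a joint would pass 70% of its speed; a pose out of reach is approached as far as the arm can. A call with a gripper value outside its range is refused whole. The fingers move at their own pace and stop on an object; FORCE is the grip in N (left out, the last holds). Time passes only in rows, so rows that repeat a pose let the fingers close. It gives the time, the measured TCP pose, the force and the opening at its end, in the units of the state.
- sense(): the state, without advancing time (a new reading comes with each control period).
- grab_frame(name): name is "scene" or "side" or "wrist"; returns a dict with "pixels" (480x640x3 uint8, red, green, blue), "range_z" (480x640 float32, mm along the optical axis (not along the pixel's ray), 0 where there is no reading), "fx", "fy", "cx", "cy" (pixels), "rvec" (rotation vector, rad) and "tvec" (3), from world to camera coordinates, as OpenCV has them. Camera axes: x right, y down, z forward; pixel columns grow to the right and rows downward; lengths in mm; the calibration is good to about 2 mm. The wrist camera is an equidistant fisheye: a pixel r from the principal point sees the ray r / f radians off the axis. A picture is of the moment at which its call begins.
- finish_job(): hands the job in, once; it reports no verdict.
The state is a dict: "time": time; "qpos": joint angles; "dq": joint speeds; "joint_torque": joint torques, N m; "ee_pos": TCP position; "tcp_rot": TCP orientation; "wrist_force": force on the tool from outside, world axes, zero at the start; "wrist_torque": the same for the moment, N m; "width": opening from 0.0 (shut) to 1.0 (fully open).
Only numpy, scipy, OpenCV 4.12 (cv2) and the standard library are available. Lean on these libraries where they do the work, as an engineer would, in place of code of your own. Each camera call takes 0.05 s, during which the arm holds its last target.

## Working session

There is one attempt and no reset: what is moved stays moved. The work goes in short steps, Python scripts to look and compute and a shell command to move; the robot and the scene stay as the last step left them, time stands still between calls to the robot, and variables do not carry over. Pictures are saved under pics/ and viewed, and the job is handed in when it is done.

```bash
ls; mkdir -p pics; cat > h.py <<'E'
import numpy as np,cv2,pickle
from workcell import sense,grab_frame,tip_extent
def save(f,n): cv2.imwrite('pics/'+n+'.png',f['pixels'][:,:,::-1])
def cloud(f):
    R=cv2.Rodrigues(np.array(f['rvec'],float))[0];t=np.array(f['tvec'],float)
    v,u=np.mgrid[0:480,0:640];z=f['range_z'].astype(float)
    P=np.stack([(u-f['cx'])/f['fx']*z,(v-f['cy'])/f['fy']*z,z],-1)
    return (P-t)@R
def ray(f,u,v,h):
    R=cv2.Rodrigues(np.array(f['rvec'],float))[0];t=np.array(f['tvec'],float)
    d=np.array([(u-f['cx'])/f['fx'],(v-f['cy'])/f['fy'],1])@R; c=-R.T@t
    return c+d*(h-c[2])/d[2]
E
python3 - <<'E'
from h import *
for n in ['scene','side','wrist']:
    f=grab_frame(n);save(f,n+'0');pickle.dump(f,open(n+'0.pkl','wb'))
    R=cv2.Rodrigues(np.array(f['rvec'],float))[0];print(n,f['fx'],f['cx'],-R.T@np.array(f['tvec']),R[2])
s=sense();print(s,tip_extent)
E
```

```text
pics
scene 527.9085259454017 324.22100076822824 [894.50589797 570.42574202 703.59614562] [-0.40298694 -0.57047529 -0.71565318]
side 479.80489180241676 313.51068431642864 [ -91.62371623 -534.12057013  587.83515992] [ 0.59511562  0.59307548 -0.54230883]
wrist 371.64829954431775 319.11396694759566 [149.32428787 509.04721719 372.71775525] [ 0.29616602 -0.14110815 -0.94465559]
{'time': 0.15, 'qpos': array([ 5.18298081e+01,  1.79501111e+01,  8.58426815e+01, -1.10522707e-03,
        7.62602959e+01, -1.28009729e+01]), 'dq': array([ 0.04797457, -0.09201351, -0.1679393 ,  0.04384546, -0.18408581,
       -0.05169184]), 'joint_torque': array([ 1.15454244e-03, -4.12367320e+01, -2.59798640e+01, -2.67987016e-04,
        3.17843362e-03, -2.99515045e-05]), 'ee_pos': array([224.8492307 , 474.21894369, 241.89284959]), 'tcp_rot': array([[ 4.28445372e-01, -5.57888549e-04, -9.03567514e-01],
       [ 9.03567230e-01, -7.40029529e-04,  4.28445695e-01],
       [-9.07691589e-04, -9.99999571e-01,  1.87027583e-04]]), 'wrist_force': array([ 0.04582387, -0.05127122,  0.29637462]), 'wrist_torque': array([ 0.04126291, -0.04827792, -0.03059198]), 'width': 1.0014407863222161} 11.0
```

View pics/scene0.png

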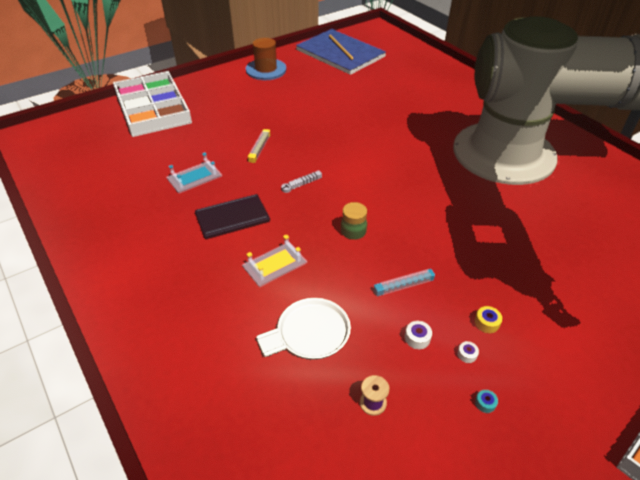

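View pics/side0.png

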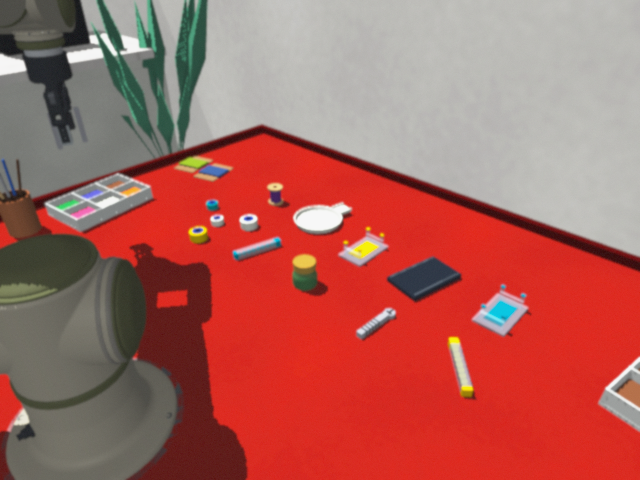

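View pics/wrist0.png

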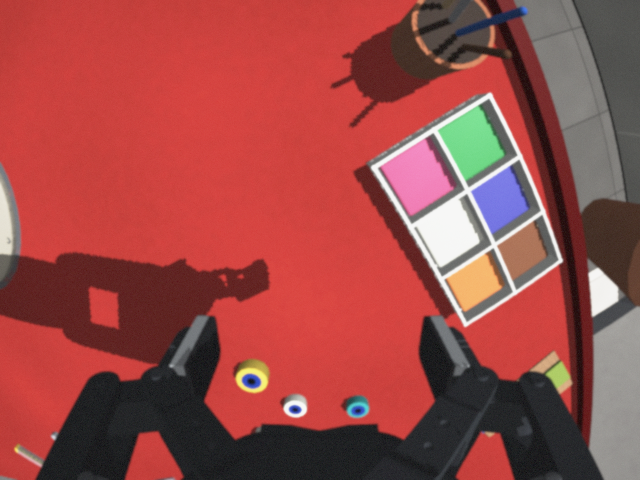

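Scene view: turquoise tube (405,282), yellow tube (260,146), opener (302,181), turquoise rack (195,175), mat (232,215), yellow rack (275,262), spoon rest (314,328), small white bead (468,352; the larger white look-alike at 418,335), spool (374,393), jar (354,220). Next: segment by height and colour.

```bash
python3 - <<'E'
from h import *
for n in ['scene0','side0']:
    f=pickle.load(open(n+'.pkl','rb'));P=cloud(f)
    rgb=f['pixels'];hsv=cv2.cvtColor(rgb,cv2.COLOR_RGB2HSV)
    red=((hsv[...,0]<8)|(hsv[...,0]>172))&(hsv[...,1]>150)
    ok=f['range_z']>0
    tab=red&ok&(P[...,0]>150)&(P[...,0]<800)&(abs(P[...,1])<500)&(abs(P[...,2])<15)
    print(n,'table z med',np.median(P[tab][:,2]), np.std(P[tab][:,2]))
    m=(~red&ok&(P[...,0]>150)&(P[...,0]<800)&(abs(P[...,1])<550)&(P[...,2]<90)).astype('uint8')
    k,l,st,c=cv2.connectedComponentsWithStats(m,connectivity=8)
    for i in range(1,k):
        if st[i,4]<40: continue
        q=P[l==i]
        print(st[i,4],c[i].round(0),'med',np.median(q,0).round(0),'min',np.percentile(q,3,axis=0).round(0),'max',np.percentile(q,97,axis=0).round(0),np.median(rgb[l==i],0))
E
```

```text
scene0 table z med -0.77672939271195 1.2863048509988848
973 [161. 122.] med [ 593. -518.   17.] min [ 529. -547.   -1.] max [ 663. -505.   33.] [199. 193. 186.]
350 [259. 145.] med [ 450. -319.   13.] min [ 398. -375.   -2.] max [ 490. -283.   17.] [189. 150. 100.]
1062 [193. 175.] med [ 613. -306.    4.] min [ 563. -348.   -1.] max [ 660. -280.   32.] [161. 148. 157.]
379 [301. 181.] med [ 438. -161.    8.] min [ 390. -185.   -2.] max [ 480. -155.   13.] [162. 135. 138.]
1930 [231. 216.] med [ 609. -146.   11.] min [ 549. -191.    7.] max [ 667. -106.   14.] [55. 35. 41.]
828 [354. 220.] med [441.  23.  42.] min [412.  -8.   4.] max [457.  37.  56.] [125. 105.  55.]
1648 [274. 262.] med [602.   3.   4.] min [554. -35.  -1.] max [649.  30.  32.] [197. 159. 131.]
796 [403. 282.] med [445. 170.  13.] min [392. 148.  -1.] max [494. 187.  17.] [142. 146. 154.]
4221 [308. 330.] med [629. 155.   5.] min [571. 108.  -1.] max [706. 208.  15.] [251. 250. 246.]
603 [488. 319.] med [389. 310.  20.] min [353. 282.  -1.] max [403. 326.  23.] [186. 126.  61.]
660 [418. 334.] med [501. 268.  20.] m
[... 1307 characters left out ...]
8.  10.] min [387. 150.  -1.] max [491. 205.  17.] [109.  120.5 133. ]
813 [304. 272.] med [422.   2.  35.] min [407. -11.   0.] max [489.  77.  56.] [110.  96.  55.]
1770 [424. 278.] med [ 596. -155.   12.] min [ 538. -195.    5.] max [ 661. -109.   14.] [48. 57. 71.]
1605 [501. 312.] med [ 614. -310.    5.] min [ 562. -338.   -1.] max [ 671. -276.   32.] [177. 179. 193.]
516 [376. 322.] med [ 433. -166.    8.] min [ 388. -173.   -1.] max [ 483. -148.   13.] [173.5 147.  154.5]
838 [460. 367.] med [ 439. -326.   15.] min [ 402. -361.   -1.] max [ 497. -281.   17.] [204.  185.5 142. ]
1726 [624. 394.] med [ 547. -524.   18.] min [ 521. -547.   -0.] max [ 626. -504.   34.] [170.5 158.  156. ]
```

```bash
cat > fit.py <<'E'
from h import *
def seg(f):
    P=cloud(f);hsv=cv2.cvtColor(f['pixels'],cv2.COLOR_RGB2HSV)
    red=((hsv[...,0]<8)|(hsv[...,0]>172))&(hsv[...,1]>150)
    return P,~red&(f['range_z']>0)
def top(f,c,r,lo,hi):
    P,m=seg(f); q=P[m&(np.hypot(P[...,0]-c[0],P[...,1]-c[1])<r)&(P[...,2]>lo)&(P[...,2]<hi)]
    return q
def rect(q):
    (cx,cy),(w,h),a=cv2.minAreaRect(q[:,:2].astype(np.float32))
    if w<h: w,h=h,w;a+=90
    return round(cx,1),round(cy,1),round(w,1),round(h,1),round((a+90)%180-90,1),len(q)
E
python3 - <<'E'
from fit import *
fs=[pickle.load(open(n+'.pkl','rb')) for n in['scene0','side0']]
T=dict(ttube=((443,168),75,12.5,20),ytube=((445,-323),75,12.5,20),opener=((436,-163),65,5.5,16),track=((613,-308),75,2.5,8),yrack=((601,0),75,2.5,8),mat=((605,-150),90,9,15),
 bead=((452,328),25,12,19),bigw=((494,263),28,16,26),dish=((630,155),70,10,20),jar=((433,13),40,48,60),spool=((622,306),30,38,48))
for k,(c,r,lo,hi) in T.items():
    for f in fs:
        q=top(f,c,r,lo,hi)
        print(k,rect(q),'mean',q.mean(0).round(1), 'circ',[np.round(x,1) for x in cv2.minEnclosingCircle(q[:,:2].astype(np.float32))] if k in('bead','bigw','jar','spool') else '')
        if k=='dish':
            x=q[:,:2];A=np.c_[2*x,np.ones(len(x))]
E
```

```text
ttube (442.4, 168.6, 109.5, 18.4, -14.5, 453) mean [442.8 168.9  14.8] circ 
ttube (439.3, 168.9, 109.7, 21.1, -16.2, 245) mean [436.6 168.3  15.2] circ 
ytube (447.6, -320.3, 109.2, 17.0, 42.1, 199) mean [ 448.8 -318.9   14.7] circ 
ytube (444.6, -322.0, 110.3, 16.3, 41.7, 546) mean [ 441.4 -324.5   15.5] circ 
opener (435.6, -164.4, 93.2, 18.8, -0.8, 240) mean [ 436.6 -162.1    9.7] circ 
opener (434.5, -164.6, 94.3, 18.5, -1.2, 337) mean [ 431.1 -164.6   10.5] circ 
track (612.9, -308.2, 99.7, 63.4, 0.6, 584) mean [ 613.9 -306.2    4.3] circ 
track (611.2, -308.9, 103.8, 60.0, 0.8, 878) mean [ 609.9 -311.     4.6] circ 
yrack (601.1, 1.5, 101.1, 62.1, 0.8, 967) mean [603.3   3.4   4.2] circ 
yrack (605.1, 5.2, 115.6, 71.7, -1.9, 521) mean [597.9  -2.    4.6] circ 
mat (606.0, -149.6, 127.2, 83.5, -12.1, 1751) mean [ 608.  -148.4   11.3] circ 
mat (602.6, -150.8, 131.5, 81.5, -11.8, 1598) mean [ 598.6 -151.9   11.8] circ 
bead (453.2, 331.4, 29.8, 28.3, 1.4, 257) mean [454.1 331.7  15.2] circ [array([453.7, 330.9]), np.float64(15.5)]
bead (449.2, 331.5, 31.6, 26.4, 85.8, 69) mean [
[... 204 characters left out ...]
1, 37.6, 49.4, 147) mean [490.8 261.9  21.2] circ [array([492.6, 264.5]), np.float64(21.5)]
dish (629.2, 163.0, 128.4, 114.7, 24.4, 859) mean [644.1 154.1  12.9] circ 
dish (628.8, 164.2, 133.0, 113.4, 20.2, 312) mean [640.7 159.9  13.1] circ 
jar (433.6, 13.1, 44.6, 42.6, 56.5, 362) mean [435.   15.1  53.5] circ [array([434.5,  13. ]), np.float64(23.8)]
jar (430.2, 12.5, 45.3, 42.5, 44.4, 305) mean [427.9  10.   54.1] circ [array([430.1,  12.3]), np.float64(23.7)]
spool (623.2, 311.5, 37.3, 37.2, 62.2, 548) mean [623.5 312.3  43.1] circ [array([622.3, 312.1]), np.float64(19.9)]
spool (620.5, 311.7, 37.9, 35.4, 44.7, 93) mean [618.3 310.4  43.3] circ [array([620.4, 312.7]), np.float64(20.8)]
```

```bash
cat >> h.py <<'E'
def go(x,y,z,yaw):
    s=sense();R=s['tcp_rot'];d=R.T@(np.array([x,y,z])-s['ee_pos'])
    c=np.cos(np.radians(yaw));n=np.sin(np.radians(yaw))
    Rt=np.array([[c,0,-n],[n,0,c],[0,-1,0]]).T if 0 else np.column_stack([[c,n,0],[0,0,-1],[-n,c,0]])
    rv=np.degrees(cv2.Rodrigues(R.T@Rt)[0].ravel())
    print('x %.4f y %.4f z %.4f'%tuple(d/1000),'rot',rv.round(2),'pos',s['ee_pos'].round(1),'t',round(s['time'],2),'rows',round(np.linalg.norm(d)/41.7,1),round(np.linalg.norm(rv)/7.16,1))
E
python3 - <<'E'
from fit import *
from scipy.optimize import least_squares
for n in['scene0','side0']:
    f=pickle.load(open(n+'.pkl','rb'));q=top(f,(630,155),75,11,14.8)
    r=least_squares(lambda p:np.hypot(q[:,0]-p[0],q[:,1]-p[1])-p[2],[630,155,56],loss='soft_l1',f_scale=1);print(r.x)
go(451.5,331,110,-19)
E
```

```text
[626.82373669 160.30259902  57.07990386]
[622.54413945 160.06521501  56.16497879]
x -0.0322 y 0.1319 z -0.2662 rot [ 3.000e-02  8.363e+01 -5.000e-02] pos [224.8 474.2 241.9] t 0.15 rows 7.2 11.7
```

```bash
python3 -m handwheel '[{"x":-0.003,"y":0.012,"z":-0.03,"ay":7,"grip":0.05},{"x":-0.006,"y":0.024,"z":-0.06,"ay":14,"grip":0.05},{"x":-0.010,"y":0.04,"z":-0.09,"ay":21,"grip":0.05},{"x":-0.014,"y":0.055,"z":-0.12,"ay":28,"grip":0.05},{"x":-0.017,"y":0.07,"z":-0.15,"ay":35,"grip":0.05},{"x":-0.021,"y":0.085,"z":-0.18,"ay":42,"grip":0.05},{"x":-0.025,"y":0.1,"z":-0.21,"ay":49,"grip":0.05},{"x":-0.028,"y":0.115,"z":-0.24,"ay":56,"grip":0.05},{"x":-0.032,"y":0.132,"z":-0.266,"ay":63,"grip":0.05},{"x":-0.032,"y":0.132,"z":-0.266,"ay":70,"grip":0.05},{"x":-0.032,"y":0.132,"z":-0.266,"ay":77,"grip":0.05},{"x":-0.032,"y":0.132,"z":-0.266,"ay":83.6,"grip":0.05},{"x":-0.032,"y":0.132,"z":-0.266,"ay":83.6,"grip":0.05},{"x":-0.032,"y":0.132,"z":-0.266,"ay":83.6,"grip":0.05}]' 30; python3 - <<'E'
from h import *
f=grab_frame('wrist');save(f,'w1');go(451.5,331,14,-19);print(sense()['width'])
E
```

```text
x -0.0322 y 0.2279 z -0.2662 rot [ 2.000e-02  8.363e+01 -4.000e-02] pos [224.9 474.3 242. ] t 0.2 rows 8.4 11.7
0.9987041273495376validation failed for argument at $[0]...
```

View pics/w1.png

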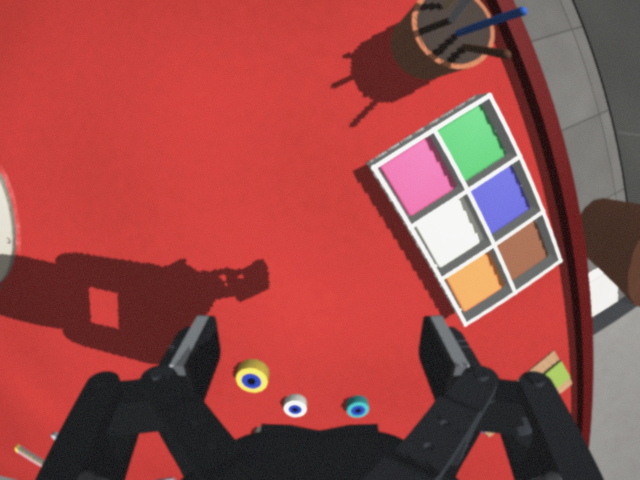

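The picture is unchanged because the call was refused: every row needs all seven keys. I'll repeat the move in full form.

```bash
python3 -m handwheel '[{"x":-0.032,"y":0.132,"z":-0.266,"ax":0,"ay":83.6,"az":0,"grip":0.05},{"x":-0.032,"y":0.132,"z":-0.266,"ax":0,"ay":83.6,"az":0,"grip":0.05},{"x":-0.032,"y":0.132,"z":-0.266,"ax":0,"ay":83.6,"az":0,"grip":0.05},{"x":-0.032,"y":0.132,"z":-0.266,"ax":0,"ay":83.6,"az":0,"grip":0.05},{"x":-0.032,"y":0.132,"z":-0.266,"ax":0,"ay":83.6,"az":0,"grip":0.05},{"x":-0.032,"y":0.132,"z":-0.266,"ax":0,"ay":83.6,"az":0,"grip":0.05},{"x":-0.032,"y":0.132,"z":-0.266,"ax":0,"ay":83.6,"az":0,"grip":0.05},{"x":-0.032,"y":0.132,"z":-0.266,"ax":0,"ay":83.6,"az":0,"grip":0.05},{"x":-0.032,"y":0.132,"z":-0.266,"ax":0,"ay":83.6,"az":0,"grip":0.05},{"x":-0.032,"y":0.132,"z":-0.266,"ax":0,"ay":83.6,"az":0,"grip":0.05},{"x":-0.032,"y":0.132,"z":-0.266,"ax":0,"ay":83.6,"az":0,"grip":0.05},{"x":-0.032,"y":0.132,"z":-0.266,"ax":0,"ay":83.6,"az":0,"grip":0.05},{"x":-0.032,"y":0.132,"z":-0.266,"ax":0,"ay":83.6,"az":0,"grip":0.05},{"x":-0.032,"y":0.132,"z":-0.266,"ax":0,"ay":83.6,"az":0,"grip":0.05}]' 30; python3 - <<'E'
from h import *
f=grab_frame('wrist');save(f,'w2');go(451.5,331,14,-19);print(sense()['width'])
E
```

```text
time: 1.37
ee_pos: [451.5, 331.5, 110.2]
tcp_rot: [[0.947, -0.0, 0.322], [-0.322, -0.0, 0.947], [-0.0, -1.0, -0.0]]
wrist_force: [-0.4, 0.3, 1.1]
width: 0.583
x 0.0001 y 0.0962 z -0.0005 rot [ 0.01  0.2  -0.01] pos [451.5 331.5 110.2] t 1.42 rows 2.3 0.0
0.5853447758562945
```

View pics/w2.png

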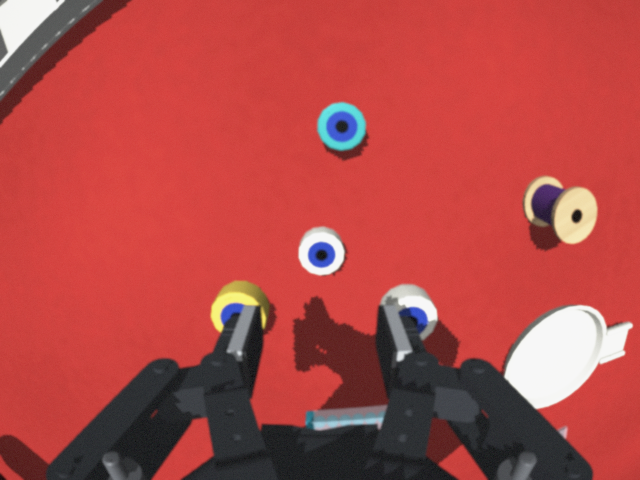

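The small white bead is at (321,250), midway between the fingers (about 240 and 400), with the neighbouring beads clear. Descend and grip.

```bash
python3 -m handwheel '[{"x":0,"y":0.03,"z":0,"ax":0,"ay":0,"az":0,"grip":0.05},{"x":0,"y":0.06,"z":0,"ax":0,"ay":0,"az":0,"grip":0.05},{"x":0,"y":0.08,"z":0,"ax":0,"ay":0,"az":0,"grip":0.05},{"x":0,"y":0.09,"z":0,"ax":0,"ay":0,"az":0,"grip":0.05},{"x":0,"y":0.096,"z":0,"ax":0,"ay":0,"az":0,"grip":0.05},{"x":0,"y":0.096,"z":0,"ax":0,"ay":0,"az":0,"grip":0.05},{"x":0,"y":0.096,"z":0,"ax":0,"ay":0,"az":0,"grip":0.02},{"x":0,"y":0.096,"z":0,"ax":0,"ay":0,"az":0,"grip":0.02},{"x":0,"y":0.096,"z":0,"ax":0,"ay":0,"az":0,"grip":0.02},{"x":0,"y":0.096,"z":0,"ax":0,"ay":0,"az":0,"grip":0.02},{"x":0,"y":0.096,"z":0,"ax":0,"ay":0,"az":0,"grip":0.02},{"x":0,"y":0.096,"z":0,"ax":0,"ay":0,"az":0,"grip":0.02}]' 40
python3 -m handwheel '[{"x":0,"y":-0.02,"z":0,"ax":0,"ay":0,"az":0,"grip":0.02},{"x":0,"y":-0.05,"z":0,"ax":0,"ay":0,"az":0,"grip":0.02},{"x":0,"y":-0.07,"z":0,"ax":0,"ay":0,"az":0,"grip":0.02},{"x":0,"y":-0.07,"z":0,"ax":0,"ay":0,"az":0,"grip":0.02}]'
python3 - <<'E'
from h import *
f=grab_frame('wrist');save(f,'w3');go(624.7,160.2,55,-19);go(624.7,160.2,19.5,-19)
E
```

```text
time: 2.42
ee_pos: [452.4, 331.9, 15.8]
tcp_rot: [[0.946, 0.002, 0.325], [-0.325, 0.001, 0.946], [0.002, -1.0, 0.002]]
wrist_force: [-1.0, -0.4, 6.8]
width: 0.33
time: 2.75
ee_pos: [453.6, 332.5, 89.0]
tcp_rot: [[0.946, 0.007, 0.325], [-0.325, 0.003, 0.946], [0.006, -1.0, 0.006]]
wrist_force: [1.0, -0.2, 1.1]
width: 0.326
x 0.2184 y 0.0322 z -0.1067 rot [-0.2   0.04  0.21] pos [452.7 332.   86.7] t 2.8 rows 5.9 0.0
x 0.2183 y 0.0677 z -0.1068 rot [-0.2   0.04  0.21] pos [452.7 332.   86.7] t 2.8 rows 6.0 0.0
```

View pics/w3.png

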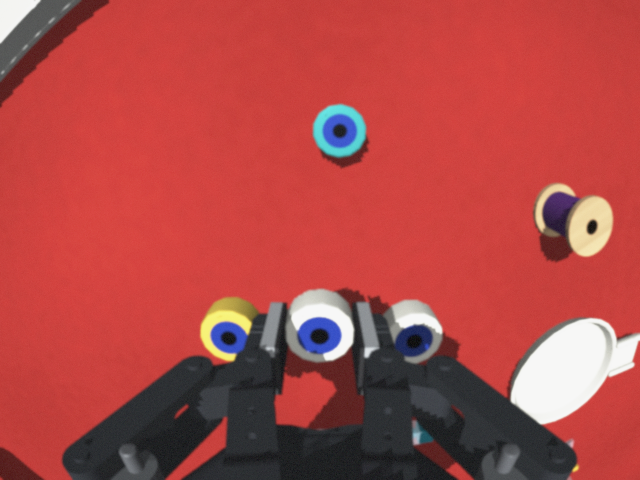

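The bead is held between the pads (320,330). Carry it to the dish centre.

```bash
python3 -m handwheel '[{"x":0.036,"y":0.004,"z":-0.018,"ax":0,"ay":0,"az":0,"grip":0.02},{"x":0.072,"y":0.008,"z":-0.036,"ax":0,"ay":0,"az":0,"grip":0.02},{"x":0.108,"y":0.012,"z":-0.054,"ax":0,"ay":0,"az":0,"grip":0.02},{"x":0.144,"y":0.016,"z":-0.072,"ax":0,"ay":0,"az":0,"grip":0.02},{"x":0.18,"y":0.021,"z":-0.09,"ax":0,"ay":0,"az":0,"grip":0.02},{"x":0.218,"y":0.026,"z":-0.107,"ax":0,"ay":0,"az":0,"grip":0.02},{"x":0.218,"y":0.026,"z":-0.107,"ax":0,"ay":0,"az":0,"grip":0.02},{"x":0.218,"y":0.026,"z":-0.107,"ax":0,"ay":0,"az":0,"grip":0.02},{"x":0.218,"y":0.026,"z":-0.107,"ax":0,"ay":0,"az":0,"grip":0.02}]'
python3 - <<'E'
from h import *
for n in ['wrist','scene']:
    f=grab_frame(n);save(f,n[0]+'4')
go(624.7,160.2,22,-19)
E
```

```text
time: 3.55
ee_pos: [622.2, 159.6, 57.3]
tcp_rot: [[0.946, -0.002, 0.325], [-0.325, 0.0, 0.946], [-0.002, -1.0, -0.001]]
wrist_force: [-0.5, 0.7, -0.4]
width: 0.327
x 0.0026 y 0.0361 z 0.0006 rot [ 0.01  0.11 -0.05] pos [622.1 160.5  58.1] t 3.65 rows 0.9 0.0
```

View pics/s4.png

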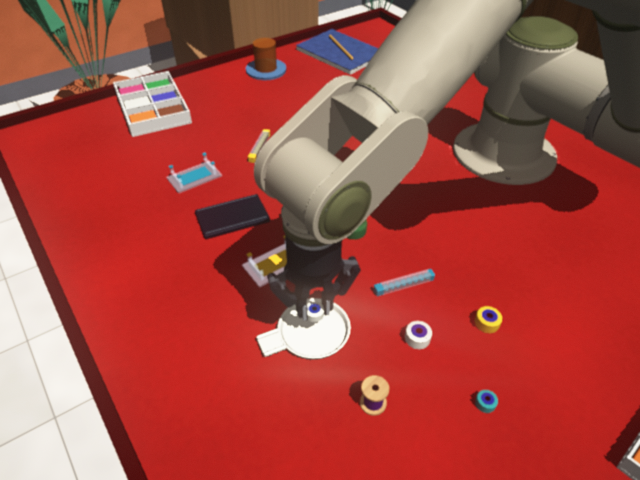

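View pics/w4.png

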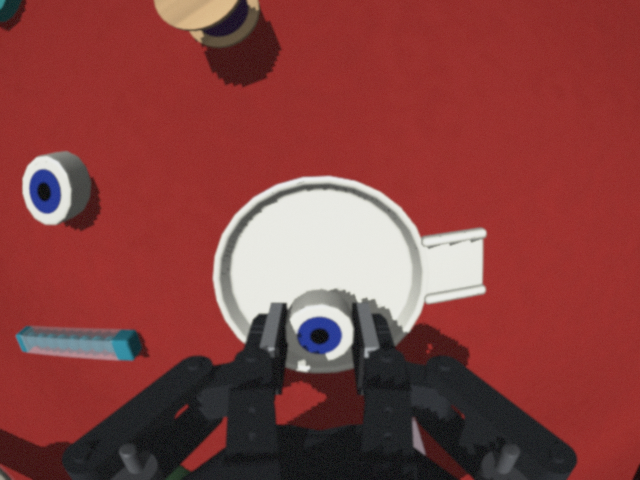

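The bead (320,335) hangs over the dish, whose centre is at about (318,270); the offset matches the perspective shift seen before. Lower it.

```bash
python3 -m handwheel '[{"x":0.002,"y":0.012,"z":0,"ax":0,"ay":0,"az":0,"grip":0.02},{"x":0.002,"y":0.024,"z":0,"ax":0,"ay":0,"az":0,"grip":0.02},{"x":0.002,"y":0.031,"z":0,"ax":0,"ay":0,"az":0,"grip":0.02},{"x":0.002,"y":0.035,"z":0,"ax":0,"ay":0,"az":0,"grip":0.02},{"x":0.002,"y":0.036,"z":0,"ax":0,"ay":0,"az":0,"grip":0.02},{"x":0.002,"y":0.036,"z":0,"ax":0,"ay":0,"az":0,"grip":0.02},{"x":0.002,"y":0.036,"z":0,"ax":0,"ay":0,"az":0,"grip":0.02}]'
python3 - <<'E'
from h import *
f=grab_frame('side');save(f,'sd5');go(624.7,160.2,20,-19);print(sense()['wrist_force'])
E
```

```text
time: 4.23
ee_pos: [625.0, 158.8, 22.5]
tcp_rot: [[0.946, 0.0, 0.325], [-0.325, 0.0, 0.946], [0.0, -1.0, 0.0]]
wrist_force: [0.1, -0.6, -0.4]
width: 0.324
x -0.0008 y 0.0026 z 0.0012 rot [-0.01  0.03  0.04] pos [625.1 158.8  22.6] t 4.28 rows 0.1 0.0
[-0.0888156   0.04654987 -0.37860089]
```

Lower a further 1.5 mm, open to about 45 mm, lift.

```bash
python3 -m handwheel '[{"x":0,"y":0.0015,"z":0,"ax":0,"ay":0,"az":0,"grip":0.02},{"x":0,"y":0.0015,"z":0,"ax":0,"ay":0,"az":0,"grip":0.02},{"x":0,"y":0.0015,"z":0,"ax":0,"ay":0,"az":0,"grip":0.044},{"x":0,"y":0.0015,"z":0,"ax":0,"ay":0,"az":0,"grip":0.044},{"x":0,"y":0.0015,"z":0,"ax":0,"ay":0,"az":0,"grip":0.044},{"x":0,"y":0.0015,"z":0,"ax":0,"ay":0,"az":0,"grip":0.044},{"x":0,"y":0.0015,"z":0,"ax":0,"ay":0,"az":0,"grip":0.044},{"x":0,"y":-0.02,"z":0,"ax":0,"ay":0,"az":0,"grip":0.044},{"x":0,"y":-0.06,"z":0,"ax":0,"ay":0,"az":0,"grip":0.044},{"x":0,"y":-0.1,"z":0,"ax":0,"ay":0,"az":0,"grip":0.044},{"x":0,"y":-0.1,"z":0,"ax":0,"ay":0,"az":0,"grip":0.044}]'
python3 - <<'E'
from h import *
f=grab_frame('wrist');save(f,'w6');go(441,168.7,90,-105.4);go(441,168.7,90,74.6)
E
```

```text
time: 5.2
ee_pos: [628.1, 159.2, 130.8]
tcp_rot: [[0.946, 0.013, 0.325], [-0.325, 0.001, 0.946], [0.012, -1.0, 0.005]]
wrist_force: [0.8, 0.7, 1.0]
width: 0.512
x -0.1792 y 0.0354 z -0.0513 rot [-0.5  86.44  0.22] pos [626.8 159.  127. ] t 5.25 rows 4.5 12.1
x -0.1792 y 0.0354 z -0.0513 rot [  0.23 -93.56   0.51] pos [626.8 159.  127. ] t 5.25 rows 4.5 13.1
```

View pics/w6.png

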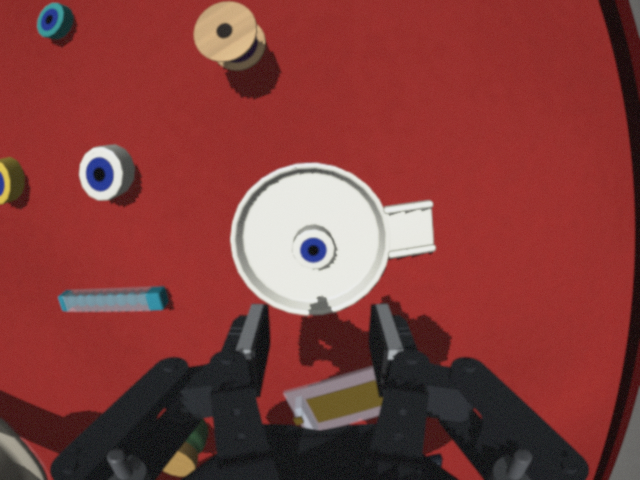

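The bead sits flat at (313,248), near the dish centre (310,237). Next is the turquoise tube.

```bash
python3 -m handwheel '[{"x":-0.179,"y":0.035,"z":-0.051,"ax":0,"ay":86.4,"az":0,"grip":0.04},{"x":-0.179,"y":0.035,"z":-0.051,"ax":0,"ay":86.4,"az":0,"grip":0.04},{"x":-0.179,"y":0.035,"z":-0.051,"ax":0,"ay":86.4,"az":0,"grip":0.04},{"x":-0.179,"y":0.035,"z":-0.051,"ax":0,"ay":86.4,"az":0,"grip":0.04},{"x":-0.179,"y":0.035,"z":-0.051,"ax":0,"ay":86.4,"az":0,"grip":0.04},{"x":-0.179,"y":0.035,"z":-0.051,"ax":0,"ay":86.4,"az":0,"grip":0.04},{"x":-0.179,"y":0.035,"z":-0.051,"ax":0,"ay":86.4,"az":0,"grip":0.04},{"x":-0.179,"y":0.035,"z":-0.051,"ax":0,"ay":86.4,"az":0,"grip":0.04},{"x":-0.179,"y":0.035,"z":-0.051,"ax":0,"ay":86.4,"az":0,"grip":0.04},{"x":-0.179,"y":0.035,"z":-0.051,"ax":0,"ay":86.4,"az":0,"grip":0.04},{"x":-0.179,"y":0.035,"z":-0.051,"ax":0,"ay":86.4,"az":0,"grip":0.04},{"x":-0.179,"y":0.035,"z":-0.051,"ax":0,"ay":86.4,"az":0,"grip":0.04},{"x":-0.179,"y":0.035,"z":-0.051,"ax":0,"ay":86.4,"az":0,"grip":0.04},{"x":-0.179,"y":0.035,"z":-0.051,"ax":0,"ay":86.4,"az":0,"grip":0.04},{"x":-0.179,"y":0.035,"z":-0.051,"ax":0,"ay":86.4,"az":0,"grip":0.04}]'
python3 - <<'E'
from h import *
f=grab_frame('wrist');save(f,'w7');go(441,168.7,14.5,-105.4)
E
```

```text
time: 6.5
ee_pos: [438.8, 168.7, 87.0]
tcp_rot: [[-0.262, -0.001, 0.965], [-0.965, -0.0, -0.262], [0.0, -1.0, -0.001]]
wrist_force: [0.5, 0.0, -0.9]
width: 0.467
x -0.0006 y 0.0725 z 0.0021 rot [0.02 0.2  0.01] pos [438.9 168.7  87. ] t 6.55 rows 1.7 0.0
```

View pics/w7.png

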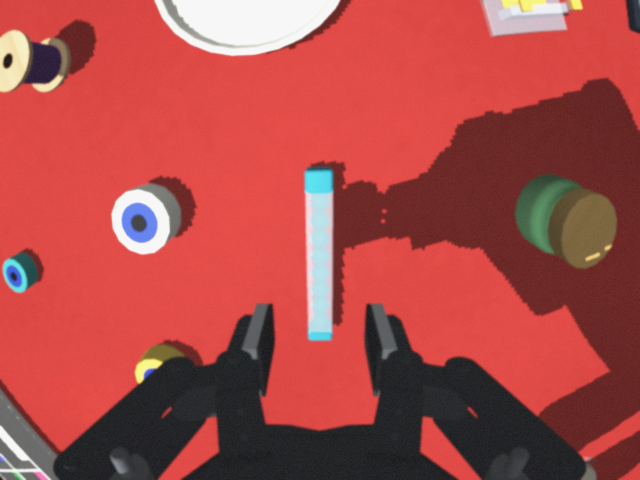

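The tube stands upright at x = 319, centred between the fingers (240 to 400) and aligned with the jaws. Descend and grip.

```bash
python3 -m handwheel '[{"x":0,"y":0.03,"z":0.002,"ax":0,"ay":0,"az":0,"grip":0.04},{"x":0,"y":0.055,"z":0.002,"ax":0,"ay":0,"az":0,"grip":0.04},{"x":0,"y":0.067,"z":0.002,"ax":0,"ay":0,"az":0,"grip":0.04},{"x":0,"y":0.072,"z":0.002,"ax":0,"ay":0,"az":0,"grip":0.04},{"x":0,"y":0.072,"z":0.002,"ax":0,"ay":0,"az":0,"grip":0.04},{"x":0,"y":0.072,"z":0.002,"ax":0,"ay":0,"az":0,"grip":0.04},{"x":0,"y":0.072,"z":0.002,"ax":0,"ay":0,"az":0,"grip":0.005},{"x":0,"y":0.072,"z":0.002,"ax":0,"ay":0,"az":0,"grip":0.005},{"x":0,"y":0.072,"z":0.002,"ax":0,"ay":0,"az":0,"grip":0.005},{"x":0,"y":0.072,"z":0.002,"ax":0,"ay":0,"az":0,"grip":0.005},{"x":0,"y":0.072,"z":0.002,"ax":0,"ay":0,"az":0,"grip":0.005},{"x":0,"y":0.072,"z":0.002,"ax":0,"ay":0,"az":0,"grip":0.005},{"x":0,"y":0.072,"z":0.002,"ax":0,"ay":0,"az":0,"grip":0.005}]' 50
python3 -m handwheel '[{"x":0,"y":-0.03,"z":0,"ax":0,"ay":0,"az":0,"grip":0.005},{"x":0,"y":-0.06,"z":0,"ax":0,"ay":0,"az":0,"grip":0.005},{"x":0,"y":-0.1,"z":0,"ax":0,"ay":0,"az":0,"grip":0.005},{"x":0,"y":-0.12,"z":0,"ax":0,"ay":0,"az":0,"grip":0.005},{"x":0,"y":-0.12,"z":0,"ax":0,"ay":0,"az":0,"grip":0.005}]'
python3 - <<'E'
from h import *
f=grab_frame('wrist');save(f,'w8');go(612,-308.5,130,-89.3)
E
```

```text
time: 7.63
ee_pos: [441.5, 168.3, 16.3]
tcp_rot: [[-0.265, 0.002, 0.964], [-0.964, 0.0, -0.265], [-0.001, -1.0, 0.002]]
wrist_force: [-1.4, 0.1, 6.2]
width: 0.167
time: 8.05
ee_pos: [443.0, 168.6, 140.0]
tcp_rot: [[-0.265, 0.009, 0.964], [-0.964, 0.001, -0.265], [-0.003, -1.0, 0.008]]
wrist_force: [-0.1, 0.7, -0.3]
width: 0.17
x 0.4148 y 0.0082 z 0.2902 rot [ -0.29 -16.05  -0.07] pos [441.9 168.4 137.6] t 8.1 rows 12.1 2.2
```

View pics/w8.png

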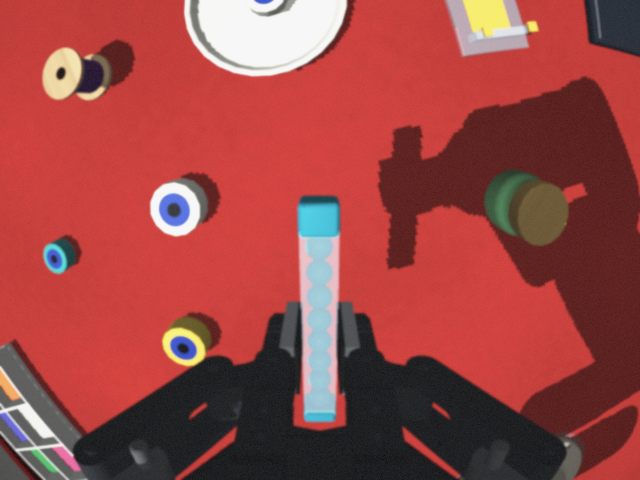

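Tube gripped, level and straight, spanning (319,200) to (320,418). Carry it to above the turquoise rack.

```bash
cat >> h.py <<'E'
def wray(f,u,v,h):
    x=u-f['cx'];y=v-f['cy'];r=np.hypot(x,y);t=r/f['fx']
    d=np.array([x/r*np.sin(t),y/r*np.sin(t),np.cos(t)])
    R=cv2.Rodrigues(np.array(f['rvec'],float))[0];d=d@R;c=-R.T@np.array(f['tvec'],float)
    return c+d*(h-c[2])/d[2]
E
python3 -m handwheel '[{"x":0.415,"y":0.02,"z":0.29,"ax":0,"ay":-16,"az":0,"grip":0.005},{"x":0.415,"y":0.02,"z":0.29,"ax":0,"ay":-16,"az":0,"grip":0.005},{"x":0.415,"y":0.02,"z":0.29,"ax":0,"ay":-16,"az":0,"grip":0.005},{"x":0.415,"y":0.02,"z":0.29,"ax":0,"ay":-16,"az":0,"grip":0.005},{"x":0.415,"y":0.02,"z":0.29,"ax":0,"ay":-16,"az":0,"grip":0.005},{"x":0.415,"y":0.02,"z":0.29,"ax":0,"ay":-16,"az":0,"grip":0.005},{"x":0.415,"y":0.02,"z":0.29,"ax":0,"ay":-16,"az":0,"grip":0.005},{"x":0.415,"y":0.02,"z":0.29,"ax":0,"ay":-16,"az":0,"grip":0.005},{"x":0.415,"y":0.02,"z":0.29,"ax":0,"ay":-16,"az":0,"grip":0.005},{"x":0.415,"y":0.02,"z":0.29,"ax":0,"ay":-16,"az":0,"grip":0.005},{"x":0.415,"y":0.02,"z":0.29,"ax":0,"ay":-16,"az":0,"grip":0.005},{"x":0.415,"y":0.02,"z":0.29,"ax":0,"ay":-16,"az":0,"grip":0.005},{"x":0.415,"y":0.02,"z":0.29,"ax":0,"ay":-16,"az":0,"grip":0.005},{"x":0.415,"y":0.02,"z":0.29,"ax":0,"ay":-16,"az":0,"grip":0.005},{"x":0.415,"y":0.02,"z":0.29,"ax":0,"ay":-16,"az":0,"grip":0.005},{"x":0.415,"y":0.02,"z":0.29,"ax":0,"ay":-16,"az":0,"grip":0.005}]'
python3 - <<'E'
from h import *
f=grab_frame('wrist');save(f,'w9');pickle.dump(f,open('w9.pkl','wb'));go(612,-308.5,38,-89.3)
E
```

```text
time: 9.43
ee_pos: [610.1, -307.7, 114.2]
tcp_rot: [[0.012, -0.002, 1.0], [-1.0, 0.001, 0.012], [-0.001, -1.0, -0.002]]
wrist_force: [-0.4, -0.8, 0.2]
width: 0.17
x 0.0011 y 0.0767 z 0.0017 rot [ 0.06 -0.01 -0.06] pos [ 610.3 -307.5  114.7] t 9.48 rows 1.8 0.0
```

View pics/w9.png

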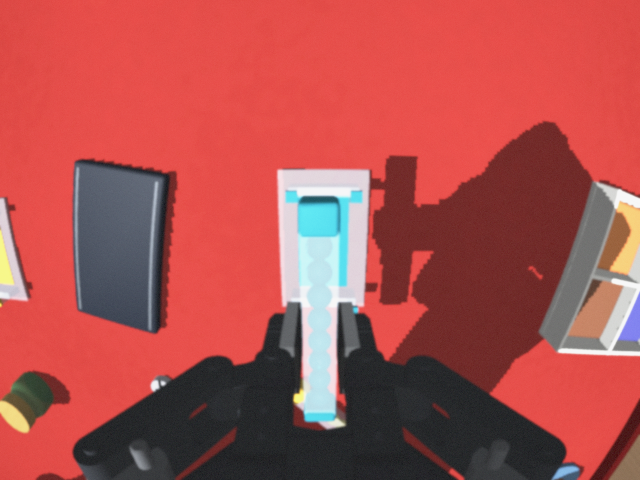

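```bash
python3 - <<'E'
from h import *
f=pickle.load(open('w9.pkl','rb'))
for u,v,h in [(319,198,114),(320,410,114),(278,170,4),(370,170,4),(283,305,4),(365,305,4),(290,193,34),(354,193,34),(357,310,34)]: print(u,v,h,wray(f,u,v,h).round(1))
E
```

```text
319 198 114 [ 668.1 -308.6  114. ]
320 410 114 [ 566.2 -310.2  114. ]
278 170 4 [ 663.1 -281.6    4. ]
370 170 4 [ 663.9 -341.7    4. ]
283 305 4 [ 564.3 -283.     4. ]
365 305 4 [ 565.  -343.5    4. ]
290 193 34 [ 653.8 -291.8   34. ]
354 193 34 [ 654.2 -328.8   34. ]
357 310 34 [ 577.6 -334.2   34. ]
```

Tube ends give a centre of about (614 to 617, -309) and the rack about (613.5, -312), so a shift of 2.5 mm along tool x is enough. Lower.

```bash
python3 -m handwheel '[{"x":0.0025,"y":0.03,"z":0,"ax":0,"ay":0,"az":0,"grip":0.005},{"x":0.0025,"y":0.055,"z":0,"ax":0,"ay":0,"az":0,"grip":0.005},{"x":0.0025,"y":0.07,"z":0,"ax":0,"ay":0,"az":0,"grip":0.005},{"x":0.0025,"y":0.074,"z":0,"ax":0,"ay":0,"az":0,"grip":0.005},{"x":0.0025,"y":0.076,"z":0,"ax":0,"ay":0,"az":0,"grip":0.005},{"x":0.0025,"y":0.077,"z":0,"ax":0,"ay":0,"az":0,"grip":0.005},{"x":0.0025,"y":0.077,"z":0,"ax":0,"ay":0,"az":0,"grip":0.005}]'
python3 - <<'E'
from h import *
s=sense();print(s['wrist_force'],s['ee_pos'])
f=grab_frame('wrist');save(f,'w10');f=grab_frame('scene');cv2.imwrite('pics/s10.png',cv2.resize(f['pixels'][90:270,80:320,::-1],None,fx=3,fy=3))
E
```

```text
time: 10.07
ee_pos: [611.1, -311.3, 39.6]
tcp_rot: [[0.011, 0.002, 1.0], [-1.0, -0.001, 0.011], [0.001, -1.0, 0.002]]
wrist_force: [0.2, -0.3, -1.0]
width: 0.173
[ 0.21241999 -0.28450997 -1.00257574] [ 611.13222261 -311.3224416    39.64955669]
```

View pics/w10.png

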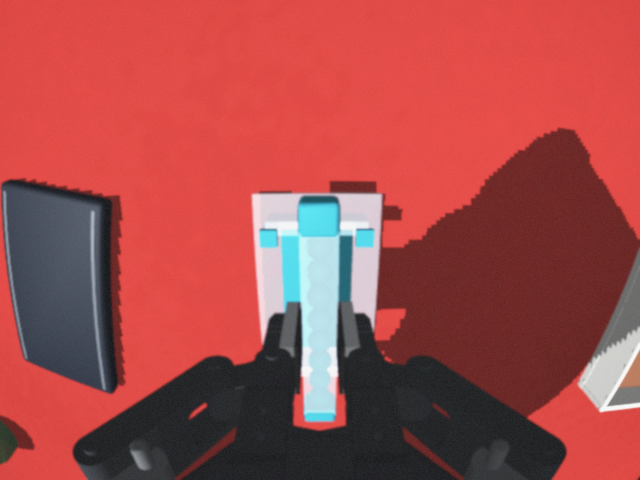

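View pics/s10.png

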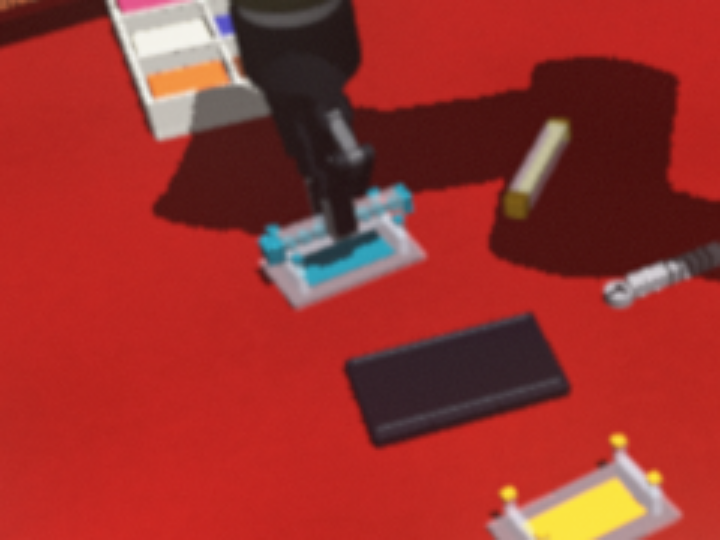

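The tube (319) is centred between the posts (269, 365). Lower the last millimetres, release, lift.

```bash
python3 -m handwheel '[{"x":0,"y":0.0015,"z":0,"ax":0,"ay":0,"az":0,"grip":0.005},{"x":0,"y":0.003,"z":0,"ax":0,"ay":0,"az":0,"grip":0.005},{"x":0,"y":0.0035,"z":0,"ax":0,"ay":0,"az":0,"grip":0.005},{"x":0,"y":0.0035,"z":0,"ax":0,"ay":0,"az":0,"grip":0.005},{"x":0,"y":0.003,"z":0,"ax":0,"ay":0,"az":0,"grip":0.035},{"x":0,"y":0.003,"z":0,"ax":0,"ay":0,"az":0,"grip":0.035},{"x":0,"y":0.003,"z":0,"ax":0,"ay":0,"az":0,"grip":0.035},{"x":0,"y":0.003,"z":0,"ax":0,"ay":0,"az":0,"grip":0.035},{"x":0,"y":0.003,"z":0,"ax":0,"ay":0,"az":0,"grip":0.035},{"x":0,"y":-0.02,"z":0,"ax":0,"ay":0,"az":0,"grip":0.035},{"x":0,"y":-0.06,"z":0,"ax":0,"ay":0,"az":0,"grip":0.035},{"x":0,"y":-0.085,"z":0,"ax":0,"ay":0,"az":0,"grip":0.035},{"x":0,"y":-0.085,"z":0,"ax":0,"ay":0,"az":0,"grip":0.035}]'
python3 - <<'E'
from h import *
f=grab_frame('wrist');save(f,'w11');go(446,-321,88,-48)
E
```

```text
time: 11.25
ee_pos: [612.6, -312.7, 129.9]
tcp_rot: [[0.011, 0.008, 1.0], [-1.0, -0.006, 0.011], [0.006, -1.0, 0.008]]
wrist_force: [0.9, 0.3, 0.4]
width: 0.413
x 0.0070 y 0.0378 z -0.1659 rot [ -0.18 -41.37   0.3 ] pos [ 611.7 -312.1  126.6] t 11.3 rows 4.1 5.8
```

View pics/w11.png

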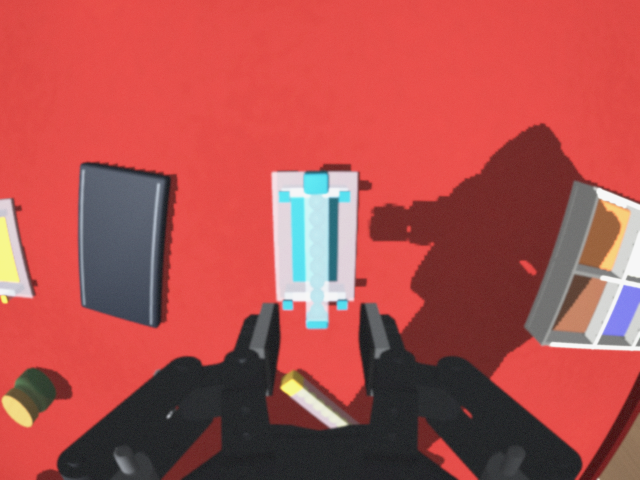

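The tube rests in both slots, (316,183) to (317,323). Next is the yellow tube.

```bash
python3 -m handwheel '[{"x":0.007,"y":0.02,"z":-0.166,"ax":0,"ay":-41.4,"az":0,"grip":0.04},{"x":0.007,"y":0.038,"z":-0.166,"ax":0,"ay":-41.4,"az":0,"grip":0.04},{"x":0.007,"y":0.038,"z":-0.166,"ax":0,"ay":-41.4,"az":0,"grip":0.04},{"x":0.007,"y":0.038,"z":-0.166,"ax":0,"ay":-41.4,"az":0,"grip":0.04},{"x":0.007,"y":0.038,"z":-0.166,"ax":0,"ay":-41.4,"az":0,"grip":0.04},{"x":0.007,"y":0.038,"z":-0.166,"ax":0,"ay":-41.4,"az":0,"grip":0.04},{"x":0.007,"y":0.038,"z":-0.166,"ax":0,"ay":-41.4,"az":0,"grip":0.04},{"x":0.007,"y":0.038,"z":-0.166,"ax":0,"ay":-41.4,"az":0,"grip":0.04},{"x":0.007,"y":0.038,"z":-0.166,"ax":0,"ay":-41.4,"az":0,"grip":0.04}]'
python3 - <<'E'
from h import *
f=grab_frame('wrist');save(f,'w12');go(446,-321,16,-48)
for n in ['scene','side']:
    g=grab_frame(n);save(g,n+'12');pickle.dump(g,open(n+'12.pkl','wb'))
pickle.dump(f,open('w12.pkl','wb'))
E
```

```text
time: 12.05
ee_pos: [444.9, -319.9, 84.8]
tcp_rot: [[0.668, -0.0, 0.744], [-0.744, 0.0, 0.668], [-0.001, -1.0, 0.0]]
wrist_force: [0.2, 0.3, -0.3]
width: 0.469
x 0.0016 y 0.0689 z 0.0001 rot [-0.   -0.07 -0.03] pos [ 444.9 -319.9   84.9] t 12.1 rows 1.7 0.0
```

View pics/w12.png

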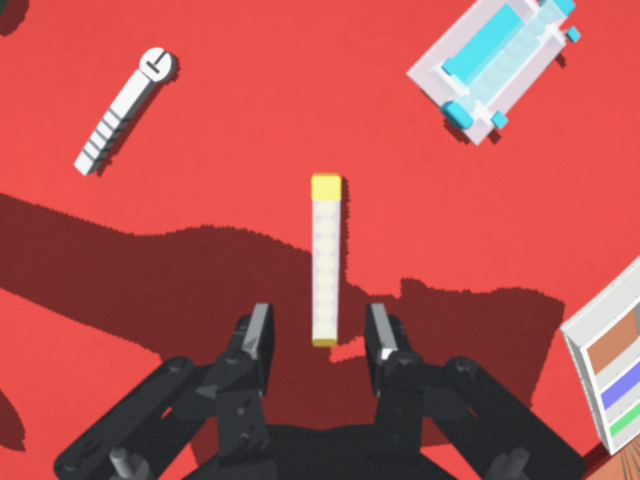

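The yellow tube is at x ≈ 325, aligned and about 2 mm right of centre. Descend, shifted 2 mm along x, and grip.

```bash
python3 -m handwheel '[{"x":0.002,"y":0.03,"z":0.001,"ax":0,"ay":0,"az":0,"grip":0.04},{"x":0.002,"y":0.053,"z":0.001,"ax":0,"ay":0,"az":0,"grip":0.04},{"x":0.002,"y":0.065,"z":0.001,"ax":0,"ay":0,"az":0,"grip":0.04},{"x":0.002,"y":0.069,"z":0.001,"ax":0,"ay":0,"az":0,"grip":0.04},{"x":0.002,"y":0.069,"z":0.001,"ax":0,"ay":0,"az":0,"grip":0.04},{"x":0.002,"y":0.069,"z":0.001,"ax":0,"ay":0,"az":0,"grip":0.04},{"x":0.002,"y":0.069,"z":0.001,"ax":0,"ay":0,"az":0,"grip":0.005},{"x":0.002,"y":0.069,"z":0.001,"ax":0,"ay":0,"az":0,"grip":0.005},{"x":0.002,"y":0.069,"z":0.001,"ax":0,"ay":0,"az":0,"grip":0.005},{"x":0.002,"y":0.069,"z":0.001,"ax":0,"ay":0,"az":0,"grip":0.005},{"x":0.002,"y":0.069,"z":0.001,"ax":0,"ay":0,"az":0,"grip":0.005},{"x":0.002,"y":0.069,"z":0.001,"ax":0,"ay":0,"az":0,"grip":0.005},{"x":0.002,"y":0.069,"z":0.001,"ax":0,"ay":0,"az":0,"grip":0.005}]' 50
python3 -m handwheel '[{"x":0,"y":-0.03,"z":0,"ax":0,"ay":0,"az":0,"grip":0.005},{"x":0,"y":-0.06,"z":0,"ax":0,"ay":0,"az":0,"grip":0.005},{"x":0,"y":-0.1,"z":0,"ax":0,"ay":0,"az":0,"grip":0.005},{"x":0,"y":-0.12,"z":0,"ax":0,"ay":0,"az":0,"grip":0.005},{"x":0,"y":-0.12,"z":0,"ax":0,"ay":0,"az":0,"grip":0.005}]'
python3 - <<'E'
from h import *
go(602,0,115,-89.5)
f=grab_frame('wrist');save(f,'w13')
E
```

```text
time: 13.28
ee_pos: [447.3, -321.5, 17.6]
tcp_rot: [[0.669, 0.002, 0.743], [-0.743, -0.002, 0.669], [0.002, -1.0, 0.0]]
wrist_force: [-1.0, 0.9, 6.8]
width: 0.168
time: 13.7
ee_pos: [448.3, -322.4, 141.5]
tcp_rot: [[0.67, 0.006, 0.743], [-0.743, -0.007, 0.67], [0.009, -1.0, 0.0]]
wrist_force: [0.3, 0.1, 0.4]
width: 0.173
x -0.1368 y 0.0253 z 0.3301 rot [-0.19 41.53  0.51] pos [ 448.3 -322.4  141.5] t 13.7 rows 8.6 5.8
```

View pics/w13.png

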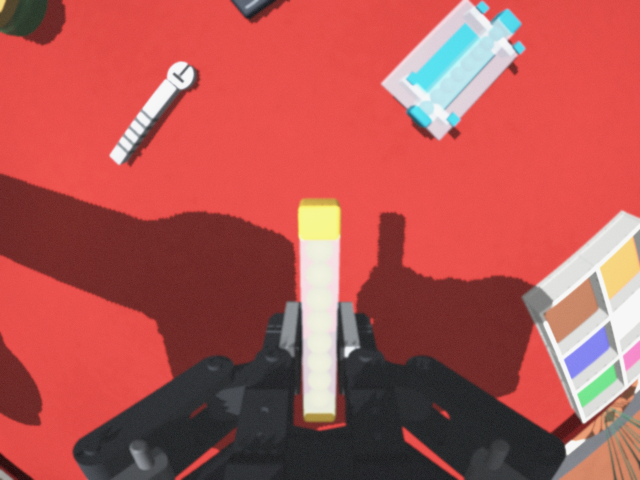

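View pics/side12.png

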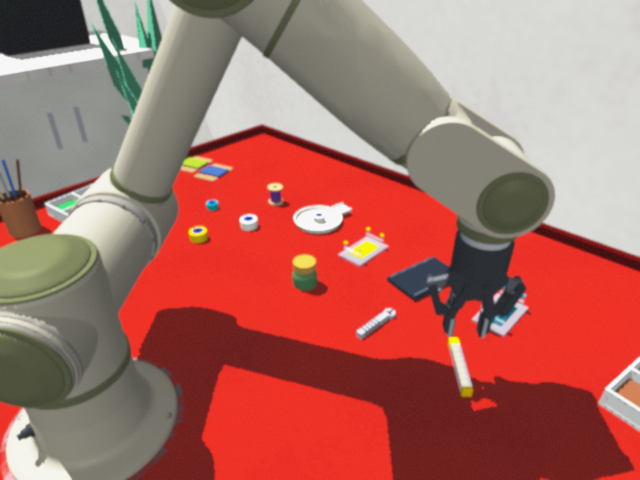

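Yellow tube gripped straight, (320,200) to (320,418). Carry it to the yellow rack.

```bash
python3 -m handwheel '[{"x":-0.137,"y":0.025,"z":0.33,"ax":0,"ay":41.5,"az":0,"grip":0.005},{"x":-0.137,"y":0.025,"z":0.33,"ax":0,"ay":41.5,"az":0,"grip":0.005},{"x":-0.137,"y":0.025,"z":0.33,"ax":0,"ay":41.5,"az":0,"grip":0.005},{"x":-0.137,"y":0.025,"z":0.33,"ax":0,"ay":41.5,"az":0,"grip":0.005},{"x":-0.137,"y":0.025,"z":0.33,"ax":0,"ay":41.5,"az":0,"grip":0.005},{"x":-0.137,"y":0.025,"z":0.33,"ax":0,"ay":41.5,"az":0,"grip":0.005},{"x":-0.137,"y":0.025,"z":0.33,"ax":0,"ay":41.5,"az":0,"grip":0.005},{"x":-0.137,"y":0.025,"z":0.33,"ax":0,"ay":41.5,"az":0,"grip":0.005},{"x":-0.137,"y":0.025,"z":0.33,"ax":0,"ay":41.5,"az":0,"grip":0.005},{"x":-0.137,"y":0.025,"z":0.33,"ax":0,"ay":41.5,"az":0,"grip":0.005},{"x":-0.137,"y":0.025,"z":0.33,"ax":0,"ay":41.5,"az":0,"grip":0.005},{"x":-0.137,"y":0.025,"z":0.33,"ax":0,"ay":41.5,"az":0,"grip":0.005}]'
python3 - <<'E'
from h import *
f=grab_frame('wrist');save(f,'w14');pickle.dump(f,open('w14.pkl','wb'));go(602,0,38,-89.3)
E
```

```text
time: 14.75
ee_pos: [599.5, 1.5, 110.2]
tcp_rot: [[0.01, -0.002, 1.0], [-1.0, 0.0, 0.01], [-0.0, -1.0, -0.002]]
wrist_force: [0.4, 0.4, -1.0]
width: 0.167
x 0.0008 y 0.0726 z 0.0025 rot [ 0.08 -0.22  0.  ] pos [599.6   0.8 110.6] t 14.8 rows 1.7 0.0
```

View pics/w14.png

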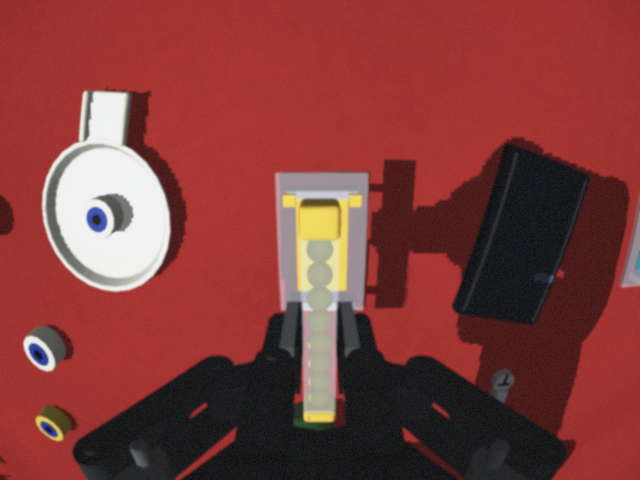

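The tube (320,200) to (320,415) lines up with the rack, whose post caps at (289,200) and (355,200) have their midpoint at 322. Lower.

```bash
python3 -m handwheel '[{"x":0.0015,"y":0.03,"z":0.001,"ax":0,"ay":0,"az":0,"grip":0.005},{"x":0.0015,"y":0.055,"z":0.001,"ax":0,"ay":0,"az":0,"grip":0.005},{"x":0.0015,"y":0.066,"z":0.001,"ax":0,"ay":0,"az":0,"grip":0.005},{"x":0.0015,"y":0.07,"z":0.001,"ax":0,"ay":0,"az":0,"grip":0.005},{"x":0.0015,"y":0.071,"z":0.001,"ax":0,"ay":0,"az":0,"grip":0.005},{"x":0.0015,"y":0.071,"z":0.001,"ax":0,"ay":0,"az":0,"grip":0.005},{"x":0.0015,"y":0.071,"z":0.001,"ax":0,"ay":0,"az":0,"grip":0.005}]'
python3 - <<'E'
from h import *
f=grab_frame('wrist');save(f,'w15')
E
```

```text
time: 15.38
ee_pos: [601.9, -0.1, 41.7]
tcp_rot: [[0.009, 0.002, 1.0], [-1.0, -0.0, 0.009], [0.0, -1.0, 0.002]]
wrist_force: [-0.4, 0.2, -0.6]
width: 0.167
```

View pics/w15.png

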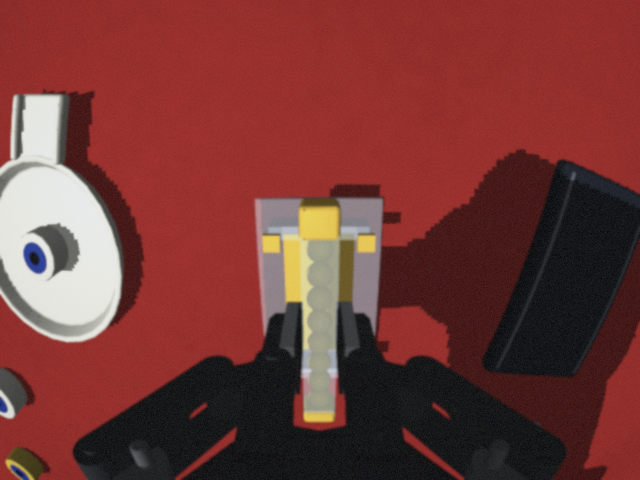

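The tube (320) is centred between the caps (271, 367). Set it down, release, lift.

```bash
python3 -m handwheel '[{"x":0,"y":0.0015,"z":0,"ax":0,"ay":0,"az":0,"grip":0.005},{"x":0,"y":0.003,"z":0,"ax":0,"ay":0,"az":0,"grip":0.005},{"x":0,"y":0.004,"z":0,"ax":0,"ay":0,"az":0,"grip":0.005},{"x":0,"y":0.004,"z":0,"ax":0,"ay":0,"az":0,"grip":0.005},{"x":0,"y":0.0035,"z":0,"ax":0,"ay":0,"az":0,"grip":0.035},{"x":0,"y":0.0035,"z":0,"ax":0,"ay":0,"az":0,"grip":0.035},{"x":0,"y":0.0035,"z":0,"ax":0,"ay":0,"az":0,"grip":0.035},{"x":0,"y":0.0035,"z":0,"ax":0,"ay":0,"az":0,"grip":0.035},{"x":0,"y":0.0035,"z":0,"ax":0,"ay":0,"az":0,"grip":0.035},{"x":0,"y":-0.02,"z":0,"ax":0,"ay":0,"az":0,"grip":0.035},{"x":0,"y":-0.06,"z":0,"ax":0,"ay":0,"az":0,"grip":0.035},{"x":0,"y":-0.085,"z":0,"ax":0,"ay":0,"az":0,"grip":0.035},{"x":0,"y":-0.085,"z":0,"ax":0,"ay":0,"az":0,"grip":0.035}]'
python3 - <<'E'
from h import *
f=grab_frame('wrist');save(f,'w16');go(434,-164.5,88,-91)
E
```

```text
time: 16.52
ee_pos: [603.5, -0.1, 131.0]
tcp_rot: [[0.009, 0.009, 1.0], [-1.0, -0.002, 0.009], [0.002, -1.0, 0.009]]
wrist_force: [0.2, -0.2, 0.8]
width: 0.41
x 0.1630 y 0.0393 z -0.1701 rot [-0.3   1.53  0.06] pos [6.024e+02 1.000e-01 1.280e+02] t 16.57 rows 5.7 0.2
```

View pics/w16.png

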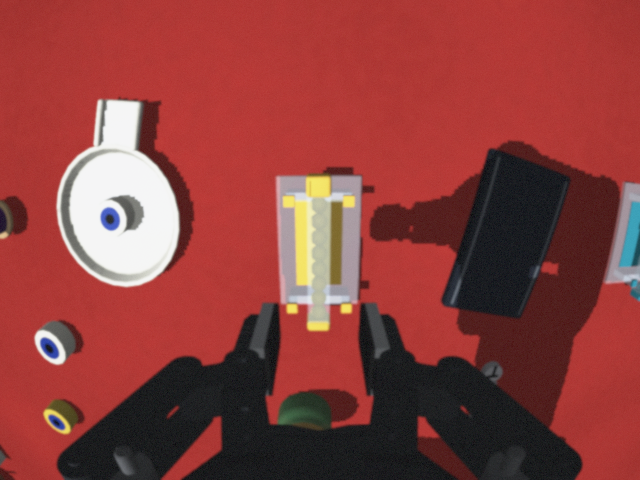

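The yellow tube lies in both slots, (318,186) to (318,325). Next is the opener.

```bash
python3 -m handwheel '[{"x":0.163,"y":0.02,"z":-0.17,"ax":0,"ay":1.5,"az":0,"grip":0.035},{"x":0.163,"y":0.02,"z":-0.17,"ax":0,"ay":1.5,"az":0,"grip":0.035},{"x":0.163,"y":0.02,"z":-0.17,"ax":0,"ay":1.5,"az":0,"grip":0.035},{"x":0.163,"y":0.02,"z":-0.17,"ax":0,"ay":1.5,"az":0,"grip":0.035},{"x":0.163,"y":0.03,"z":-0.17,"ax":0,"ay":1.5,"az":0,"grip":0.035},{"x":0.163,"y":0.039,"z":-0.17,"ax":0,"ay":1.5,"az":0,"grip":0.035},{"x":0.163,"y":0.039,"z":-0.17,"ax":0,"ay":1.5,"az":0,"grip":0.035},{"x":0.163,"y":0.039,"z":-0.17,"ax":0,"ay":1.5,"az":0,"grip":0.035},{"x":0.163,"y":0.039,"z":-0.17,"ax":0,"ay":1.5,"az":0,"grip":0.035}]'
python3 - <<'E'
from h import *
f=grab_frame('wrist');save(f,'w17');go(434,-164.5,15.5,-91)
E
```

```text
time: 17.32
ee_pos: [432.9, -164.1, 86.0]
tcp_rot: [[-0.017, -0.0, 1.0], [-1.0, 0.0, -0.017], [-0.0, -1.0, -0.0]]
wrist_force: [0.5, 0.4, -0.3]
width: 0.41
x 0.0007 y 0.0707 z 0.0008 rot [-0.01  0.07 -0.01] pos [ 433.2 -163.8   86.2] t 17.37 rows 1.7 0.0
```

View pics/w17.png

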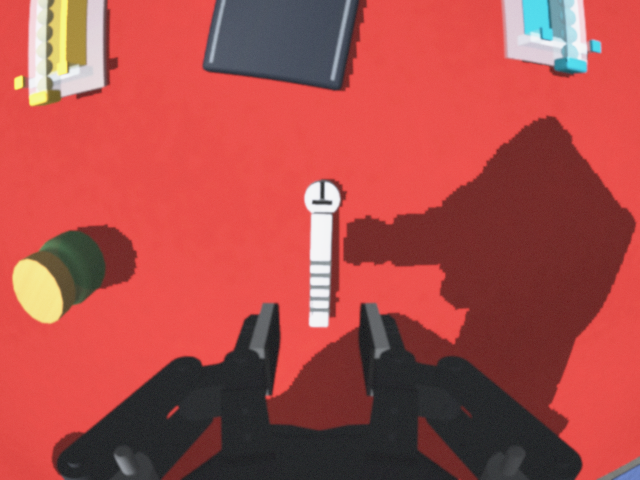

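The opener is centred at about (321,255), head at (322,197) away from the robot, aligned with the jaws. Grip it across the bar.

```bash
python3 -m handwheel '[{"x":0.001,"y":0.03,"z":0.001,"ax":0,"ay":0,"az":0,"grip":0.035},{"x":0.001,"y":0.053,"z":0.001,"ax":0,"ay":0,"az":0,"grip":0.035},{"x":0.001,"y":0.066,"z":0.001,"ax":0,"ay":0,"az":0,"grip":0.035},{"x":0.001,"y":0.071,"z":0.001,"ax":0,"ay":0,"az":0,"grip":0.035},{"x":0.001,"y":0.0715,"z":0.001,"ax":0,"ay":0,"az":0,"grip":0.035},{"x":0.001,"y":0.0715,"z":0.001,"ax":0,"ay":0,"az":0,"grip":0.035},{"x":0.001,"y":0.0715,"z":0.001,"ax":0,"ay":0,"az":0,"grip":0.002},{"x":0.001,"y":0.0715,"z":0.001,"ax":0,"ay":0,"az":0,"grip":0.002},{"x":0.001,"y":0.0715,"z":0.001,"ax":0,"ay":0,"az":0,"grip":0.002},{"x":0.001,"y":0.0715,"z":0.001,"ax":0,"ay":0,"az":0,"grip":0.002},{"x":0.001,"y":0.0715,"z":0.001,"ax":0,"ay":0,"az":0,"grip":0.002},{"x":0.001,"y":0.0715,"z":0.001,"ax":0,"ay":0,"az":0,"grip":0.002},{"x":0.001,"y":0.0715,"z":0.001,"ax":0,"ay":0,"az":0,"grip":0.002}]' 60
python3 -m handwheel '[{"x":0,"y":-0.03,"z":0,"ax":0,"ay":0,"az":0,"grip":0.002},{"x":0,"y":-0.06,"z":0,"ax":0,"ay":0,"az":0,"grip":0.002},{"x":0,"y":-0.08,"z":0,"ax":0,"ay":0,"az":0,"grip":0.002},{"x":0,"y":-0.08,"z":0,"ax":0,"ay":0,"az":0,"grip":0.002}]'
python3 - <<'E'
from h import *
go(604.3,-150.2,75,-102);f=grab_frame('wrist');save(f,'w18')
E
```

```text
time: 18.45
ee_pos: [434.2, -165.5, 15.9]
tcp_rot: [[-0.017, 0.002, 1.0], [-1.0, -0.001, -0.017], [0.001, -1.0, 0.002]]
wrist_force: [-1.1, 0.9, 5.6]
width: 0.113
time: 18.78
ee_pos: [435.4, -166.4, 98.9]
tcp_rot: [[-0.017, 0.006, 1.0], [-1.0, -0.005, -0.017], [0.004, -1.0, 0.007]]
wrist_force: [-0.2, 0.2, -0.7]
width: 0.114
x -0.0192 y 0.0249 z 0.1684 rot [-0.4  11.04  0.22] pos [ 435.4 -166.4   98.9] t 18.78 rows 4.1 1.5
```

View pics/w18.png

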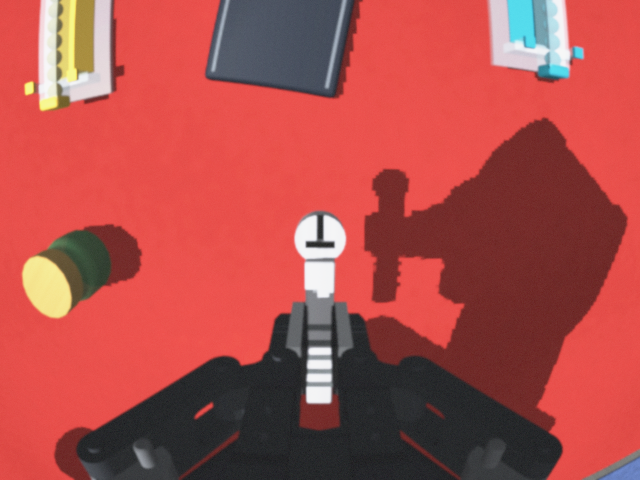

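The opener is held level along (320,235) to (320,400). Carry it to the mat.

```bash
python3 -m handwheel '[{"x":-0.005,"y":0,"z":0.042,"ax":0,"ay":3,"az":0,"grip":0.002},{"x":-0.01,"y":0.005,"z":0.084,"ax":0,"ay":7,"az":0,"grip":0.002},{"x":-0.015,"y":0.015,"z":0.126,"ax":0,"ay":11,"az":0,"grip":0.002},{"x":-0.019,"y":0.025,"z":0.168,"ax":0,"ay":11,"az":0,"grip":0.002},{"x":-0.019,"y":0.035,"z":0.168,"ax":0,"ay":11,"az":0,"grip":0.002},{"x":-0.019,"y":0.045,"z":0.168,"ax":0,"ay":11,"az":0,"grip":0.002},{"x":-0.019,"y":0.045,"z":0.168,"ax":0,"ay":11,"az":0,"grip":0.002},{"x":-0.019,"y":0.045,"z":0.168,"ax":0,"ay":11,"az":0,"grip":0.002}]'
python3 - <<'E'
from h import *
f=grab_frame('wrist');save(f,'w19');go(604.3,-150.2,28.5,-102)
E
```

```text
time: 19.5
ee_pos: [600.4, -149.1, 48.8]
tcp_rot: [[-0.208, -0.003, 0.978], [-0.978, 0.001, -0.208], [-0.001, -1.0, -0.003]]
wrist_force: [0.0, -1.0, 0.0]
width: 0.113
x 0.0000 y 0.0214 z 0.0035 rot [ 0.05 -0.01 -0.01] pos [ 600.9 -149.4   49.9] t 19.55 rows 0.5 0.0
```

View pics/w19.png

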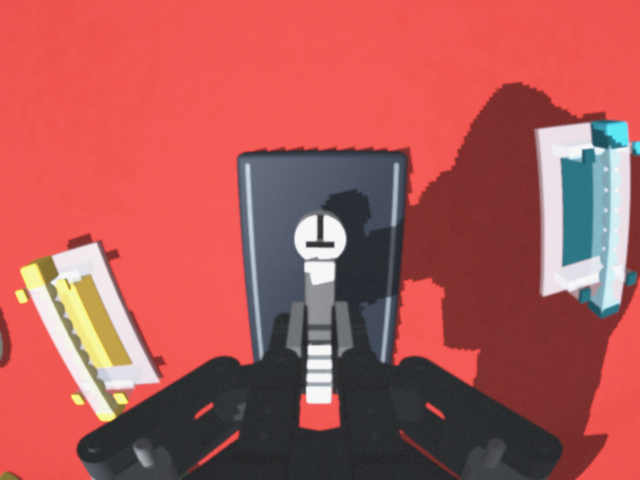

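The opener (320) lies along the mat's middle; the mat spans about 240 to 405 and the axes are parallel. Set it down, release, lift.

```bash
python3 -m handwheel '[{"x":0,"y":0.01,"z":0.003,"ax":0,"ay":0,"az":0,"grip":0.002},{"x":0,"y":0.016,"z":0.003,"ax":0,"ay":0,"az":0,"grip":0.002},{"x":0,"y":0.019,"z":0.003,"ax":0,"ay":0,"az":0,"grip":0.002},{"x":0,"y":0.021,"z":0.003,"ax":0,"ay":0,"az":0,"grip":0.002},{"x":0,"y":0.022,"z":0.003,"ax":0,"ay":0,"az":0,"grip":0.002},{"x":0,"y":0.022,"z":0.003,"ax":0,"ay":0,"az":0,"grip":0.002},{"x":0,"y":0.022,"z":0.003,"ax":0,"ay":0,"az":0,"grip":0.002}]'
python3 -m handwheel '[{"x":0,"y":0,"z":0,"ax":0,"ay":0,"az":0,"grip":0.035},{"x":0,"y":0,"z":0,"ax":0,"ay":0,"az":0,"grip":0.035},{"x":0,"y":0,"z":0,"ax":0,"ay":0,"az":0,"grip":0.035},{"x":0,"y":0,"z":0,"ax":0,"ay":0,"az":0,"grip":0.035},{"x":0,"y":0,"z":0,"ax":0,"ay":0,"az":0,"grip":0.035},{"x":0,"y":-0.02,"z":0,"ax":0,"ay":0,"az":0,"grip":0.035},{"x":0,"y":-0.06,"z":0,"ax":0,"ay":0,"az":0,"grip":0.035},{"x":0,"y":-0.1,"z":0,"ax":0,"ay":0,"az":0,"grip":0.035},{"x":0,"y":-0.13,"z":-0.03,"ax":0,"ay":0,"az":0,"grip":0.035},{"x":0,"y":-0.16,"z":-0.07,"ax":0,"ay":0,"az":0,"grip":0.035},{"x":0,"y":-0.19,"z":-0.11,"ax":0,"ay":0,"az":0,"grip":0.035},{"x":0,"y":-0.22,"z":-0.15,"ax":0,"ay":0,"az":0,"grip":0.035},{"x":0,"y":-0.25,"z":-0.19,"ax":0,"ay":0,"az":0,"grip":0.035},{"x":0,"y":-0.28,"z":-0.2,"ax":0,"ay":0,"az":0,"grip":0.035},{"x":0,"y":-0.28,"z":-0.2,"ax":0,"ay":0,"az":0,"grip":0.035},{"x":0,"y":-0.28,"z":-0.2,"ax":0,"ay":0,"az":0,"grip":0.035}]'
python3 - <<'E'
from h import *
for n in ['scene','side','wrist']:
    f=grab_frame(n);save(f,n+'20');pickle.dump(f,open(n+'20.pkl','wb'))
E
```

```text
time: 20.13
ee_pos: [605.0, -149.8, 28.0]
tcp_rot: [[-0.207, 0.0, 0.978], [-0.978, -0.0, -0.207], [0.0, -1.0, 0.0]]
wrist_force: [-0.4, 0.7, -1.5]
width: 0.117
time: 21.47
ee_pos: [408.5, -108.3, 311.9]
tcp_rot: [[-0.208, 0.007, 0.978], [-0.978, -0.004, -0.208], [0.003, -1.0, 0.007]]
wrist_force: [0.7, 0.1, 0.3]
width: 0.409
```

View pics/scene20.png

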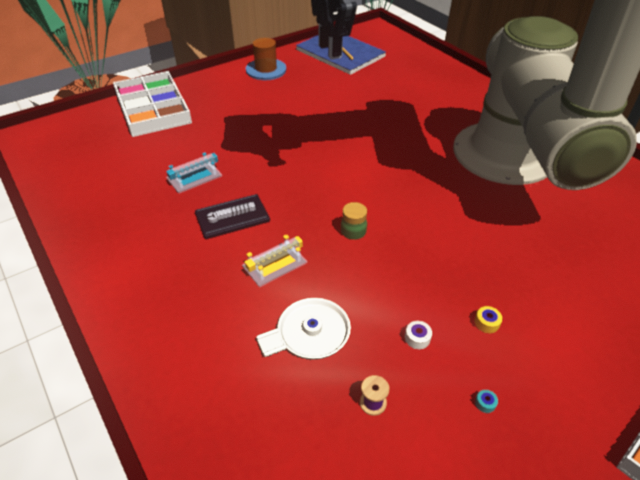

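View pics/side20.png

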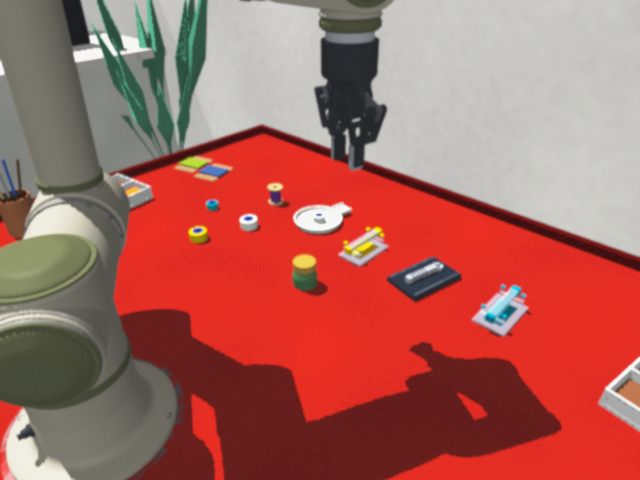

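View pics/wrist20.png

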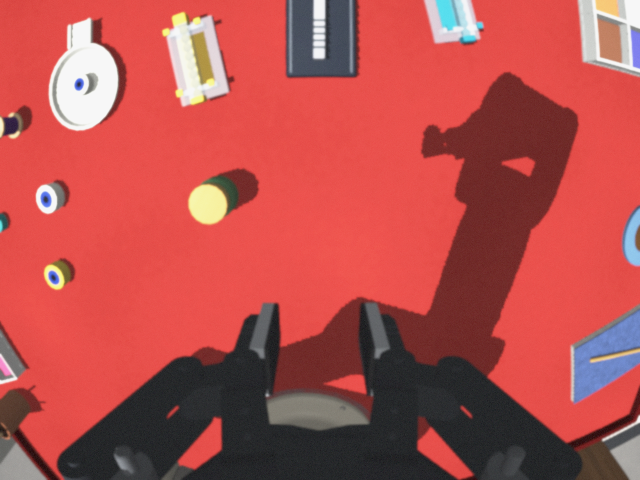

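All items are in place in the three views. A numeric check follows.

```bash
python3 - <<'E'
from fit import *
T=dict(ttube=((613,-310),75,34.5,40),ytube=((602,0),75,34.5,40),opener=((604,-150),58,17.5,28),mat=((605,-150),90,9,14),track=((613,-308),75,2.5,8),yrack=((601,0),75,2.5,8),bead=((625,160),38,17,26),jar=((433,13),40,48,60),spool=((622,306),30,38,48))
for n in['scene20','side20']:
    f=pickle.load(open(n+'.pkl','rb'))
    for k,(c,r,lo,hi) in T.items():
        q=top(f,c,r,lo,hi)
        if len(q)>5: print(n,k,rect(q),'z',np.percentile(q[:,2],[10,50,90]).round(1))
E
```

```text
scene20 ttube (610.6, -305.1, 107.7, 41.6, -1.4, 143) z [34.7 35.6 36.9]
scene20 ytube (600.0, 8.5, 108.4, 39.1, 6.5, 261) z [34.6 35.3 36.6]
scene20 opener (606.7, -150.0, 91.9, 21.7, -11.1, 302) z [18.6 22.1 24.6]
scene20 mat (606.8, -149.3, 126.5, 83.4, -11.5, 1367) z [ 9.8 11.2 12.7]
scene20 track (612.3, -305.3, 102.1, 60.8, -1.9, 470) z [2.9 4.1 5.8]
scene20 yrack (600.7, -2.0, 100.9, 68.3, 0.7, 623) z [2.9 4.1 5.9]
scene20 bead (625.0, 159.2, 29.6, 27.0, 56.8, 233) z [18.6 20.4 21.8]
scene20 jar (433.5, 13.3, 43.7, 43.3, 46.6, 357) z [51.6 54.  55.7]
scene20 spool (623.1, 311.5, 38.0, 36.8, 57.4, 552) z [41.6 43.1 44.7]
side20 ttube (607.6, -302.8, 112.9, 43.1, 9.7, 311) z [34.7 35.6 36.8]
side20 ytube (596.4, -3.5, 107.5, 43.2, -4.3, 176) z [34.7 35.6 36.7]
side20 opener (605.4, -148.3, 94.4, 19.7, -15.0, 247) z [18.9 23.2 25.1]
side20 mat (602.5, -150.4, 130.7, 81.6, -11.6, 1274) z [10.4 11.8 13.1]
side20 track (610.7, -308.7, 102.6, 61.1, 1.6, 649) z [3.  4.3 6. ]
side20 yrack (598.0, 0.7, 102.7, 60.9, 0.3, 395) z [3.  4.4 6.2]
side20 bead (620.3, 158.3, 30.2, 28.6, 80.3, 76) z [18.3 20.5 22.2]
side20 jar (430.5, 12.8, 46.0, 42.6, 46.0, 305) z [50.7 54.6 56. ]
side20 spool (620.3, 310.9, 40.7, 35.2, 17.9, 95) z [41.6 43.7 45.3]
```

```bash
python3 -c "
from workcell import finish_job
print(finish_job())"
```

```text
the job is handed in; nothing more can be done
None
```

The sorting is done and the job is handed in. The clock read about 21.5 s at the last move, and the hand-in gave no verdict.

| Item | Where it is | Last check |
|---|---|---|
| Both tubes | In both slots of their own racks | Tops read about 35.5 mm (36 mm expected); ends within about 3 mm of centred along the rack; midway between the post caps in the wrist view |
| Small white bead | Flat in the spoon rest | About 2 mm from the centre |
| Opener | Along the middle of the mat | Within about 3 mm of the mat's centre and 3.5° of its length |
| Jar and spool | Not moved | Within 1 mm of their first reading |

The gripper is open and clear of everything.

- **Refused call:** My first move was refused because rows were missing keys; nothing moved.
- **Camera disagreement:** The scene and side cameras differ by 2–5 mm on the same object.
- **Tube sideways fit:** The sideways rectangle fit on the tubes picked up the post caps, so I did not use it. For sideways centring I relied on the wrist view.

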